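# Crack the stuck end plug of a stump-blank mould in its demoulding cradle

### The arm

A 7-joint arm with a two-finger parallel gripper is mounted at the origin on a cart in front of the work surface, level with it; the furniture and walls round the work are solid. World frame = base frame: x ahead of the robot, y to its left, z up, the work surface at z = 0. Lengths are in mm, angles in degrees, forces in N, time in s.
With the tool pointing down it reaches from about 350 to 900 mm from the base axis. Payload 8.1 kg.
Tool frame: the origin (TCP) lies at the very end of the fingers, on their centre line; the grasp point (between the pads) lies manip.tcp_to_grasp behind it (manip.tcp_to_grasp is the distance from the TCP to the grasp point, in mm); z points along the fingers, y is the line along which they close (so a half turn about z gives the same grasp; the last joint's range is limited). The gripper opens to 92 mm and grips with 3 to 60 N. Pads are 19 mm wide; open, the fingers measure 130 mm over their backs; the gripper's body (75 mm by 190 mm) begins 47 mm behind the grasp point.
Start: joints at [70.153, 24.895, 1.432, 90.138, -0.665, 64.973, -4.303], TCP at [150.845, -606.537, 226.742] pointing down, gripper open.
Joint ranges: [-149.89, 149.89], [-25.12, 119.58], [-72.63, 75.52], [4.76, 147.25], [-75.54, 255.54], [6.69, 114.76], [-157.13, 157.13]. Speed limits (degrees/s): [127.2, 127.2, 172.46, 172.46, 180, 180, 180].

### API

Orientations are given as a 3x3 rotation matrix whose columns are the frame's x, y, z axes.
In Python, from plant import manip gives the robot as it stands. The module is installed in compiled form; this text tells all that it offers. Calls block until the motion is done:
- manip.goto(position, orientation): joint-space move of the TCP to a pose.
- manip.line_to(position, ori=None, feed=150): straight line of the TCP; ori=None keeps the orientation; feed is the mean speed in mm/s.
- manip.movej(angles): joint-space move.
- manip.let_go() and manip.close_gripper(force=None): open the fingers fully, or close them until they stop; force is the grip in N (None keeps the last).
- manip.sleep(seconds).
- manip.ik(position, orientation): joint angles nearest the present ones, or None.
- manip.get_state(): the state.
- manip.camera(name): name is "scene" or "top" or "wrist"; returns a dict with "img" (384x512x3 uint8, red, green, blue), "fx", "fy", "cx", "cy" (pixels), "dist" ([k1, k2, p1, p2, k3] as OpenCV has them; the pictures are not rectified), "T" (4x4, takes a point from camera to world coordinates). Camera axes: x right, y down, z forward; pixel columns grow to the right and rows downward; lengths in mm; the calibration is good to about 2 mm. A picture is of the moment at which its call begins. There is no depth.
A pose or a line that the arm cannot do raises manip.PlanningError and nothing moves.
- manip.job_done(): hands the job in; it is judged then, once.
The state is a dict: "clock": time; "joint_positions": joint angles; "dq": joint speeds; "tau": joint torques, N m; "tool_pos": TCP position; "orientation": TCP orientation; "ft_force": force on the tool from outside, world axes, zero at the start; "torque": the same for the moment, N m; "opening": opening from 0.0 (shut) to 1.0 (fully open); "grasp_force": force on a finger pad.
Only numpy, scipy, OpenCV 4.12 (cv2) and the standard library are available. Lean on these libraries where they do the work, as an engineer would, in place of code of your own. Each camera call takes 0.05 s, during which the arm holds its last target. There are 200 camera calls.

### The job

Lay the upright aluminium mould on its side in the V of the cradle, its neck through the steel fork and its shoulder behind it; only then pull the red end plug straight out until its stuck seal lets go. Finish while holding the plug by its knob about 1 cm open, so that air gets in behind the set plaster, and do not draw it right out. Keep the mould lying in the cradle and leave the sanding block, marker pen and small stump cylinder where they are.

Things in the scene. Friction and masses are not known exactly. Their poses are not given: they have to be found in the camera images.
- mould: Aluminium mould full of set plaster, 0.57 kg with its plug, standing on its foot, round about its z axis: body 62 mm diameter and 90 mm long, flat shoulder, then a neck of 42 mm diameter up to its rim at 155 mm, where the red plug is stuck in. Origin: centre of the foot's underside; z axis points to the plug. Carry it by the neck; pinched across there, it can swing between the pads.
- mould_shoulder (a point): Point on the mould's axis at the shoulder, 90 mm from the foot.
- plug_knob (a point): Centre of the red plug's knob (26 mm diameter, 20 mm long, along the mould's axis), 14 mm outwards of the plug's origin, so 169 mm from the foot while the plug is home. Between knob and rim is the plug's flange, 39 mm diameter, 4 mm thick; mould with plug is 179 mm long.
- cradle: Fixed cradle: beech board 150 x 92 x 12 mm, aluminium V along its x axis, dark steel fork at its -x end. Origin at bench height. V: x -39 to +77 mm, wings at 45 degrees, apex z 16.5 mm, wings end at y +-37, z 53 mm. A mould lying home has its axis along x at z = 60 mm, plug towards -x, neck in the fork, shoulder at x -41 mm (touching the fork) to -20 mm.
- cradle_fork (a point): Centre of the fork's slot, on the axis of a lying mould, 45 mm from the cradle's origin towards -x, 60 mm above the bench. The fork is an upright plate 8 mm thick; its slot is 49 mm wide, open at the top, its bottom at z = 26 mm; its arms reach up to z = 85 mm and out to 34.5 mm either side.
- sanding_block: Brown sanding block, 62 x 100 x 34 mm, origin at the centre of its underside; a bystander.
- marker_pen: White marker pen with a red cap, 16 x 136 x 16 mm, lying, origin at the centre of its underside; a bystander.
- stump_cast_b: Small plaster stump cylinder, 65 mm diameter, 120 mm tall, origin at the centre of its underside; a bystander.
- plug: Loose red end plug, 60 g. Origin: centre of its flange's underside; z axis outwards along the mould's axis. Home, its flange sits on the neck's rim (155 mm from the mould's foot) and its white skirt (31 mm diameter, 30 mm long) in the neck. A stuck lip seal grips the skirt: it takes a straight pull of about 10 to 16 N, lets go after about 3 mm of travel, and then the plug slides freely.
Things that resemble listed ones, but are neither listed nor needed, are in the scene too. There is more than one size of the plug; the job needs the larger.

How it is judged:
By the outcome, as a careful person would: the job done as asked, in the order asked, and still so for the second after the job is handed in, while the arm keeps its last pose, push and grip.
It also fails if it takes over 66 s, if anything falls off the work surface, if the arm or the gripper's body presses on something with over 40 N, if the wrist force passes 120 N, or if a joint passes its speed limit or range.

## Working session

There is one attempt and no reset: what is moved stays moved. The work goes in short steps, each a Python script; the robot and the scene stay as the last script left them, time stands still between calls to the robot, and variables do not carry over. Pictures are saved under pics/ and viewed, at most 10 in all, crops included, and the job is handed in when it is done.

```bash
mkdir -p pics
cat > h.py <<'E'
import numpy as np, cv2
from plant import manip
def snap(cam,name,crop=None,scale=1):
    c=manip.camera(cam); im=c["img"]
    np.savez(f"pics/{name}.npz",**c)
    if crop: im=im[crop[1]:crop[3],crop[0]:crop[2]]
    im=cv2.resize(im,None,fx=scale,fy=scale,interpolation=cv2.INTER_CUBIC)
    cv2.imwrite(f"pics/{name}.png",im[:,:,::-1]); return c
def K(c): return np.array([[c["fx"],0,c["cx"]],[0,c["fy"],c["cy"]],[0,0,1.]])
def ray(c,u,v):
    p=cv2.undistortPoints(np.array([[[u,v]]],float),K(c),np.array(c["dist"],float))[0,0]
    T=c["T"]; return T[:3,3],T[:3,:3]@np.array([p[0],p[1],1])
def atz(c,u,v,z):
    o,d=ray(c,u,v); return o+d*(z-o[2])/d[2]
def proj(c,P):
    T=np.linalg.inv(c["T"]); r,_=cv2.Rodrigues(T[:3,:3])
    return cv2.projectPoints(np.array(P,float).reshape(-1,3),r,T[:3,3],K(c),np.array(c["dist"],float))[0][:,0]
E
python3 - <<'E'
from h import *
a=snap("scene","s0");b=snap("top","t0")
im=np.hstack([a["img"],b["img"]]);im=np.vstack([a["img"],b["img"]])
for c in(a,b):print(c["T"].round(2).tolist(),c["fx"])
print(manip.tcp_to_grasp); s=manip.get_state();print(s["clock"],s["orientation"],s["opening"])
E
```

```text
[[0.56, -0.46, 0.68, 22.09], [-0.83, -0.29, 0.48, -445.22], [-0.02, -0.84, -0.55, 588.97], [0.0, 0.0, 0.0, 1.0]] 382.31397181615057
[[-0.02, -0.98, 0.18, 433.18], [-1.0, 0.02, 0.02, -32.36], [-0.02, -0.18, -0.98, 1004.51], [0.0, 0.0, 0.0, 1.0]] 379.60998850088026
18.8
0.1 [[ 9.70444031e-01  2.41325803e-01 -4.88310411e-04]
 [ 2.41326256e-01 -9.70443060e-01  1.38034303e-03]
 [-1.40765059e-04 -1.45738778e-03 -9.99998928e-01]] 0.9999729500375508
```

View pics/s0.png

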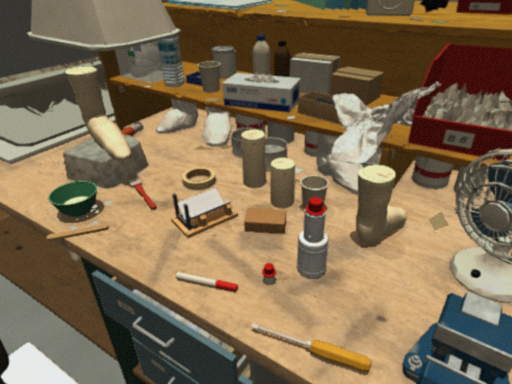

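View pics/t0.png

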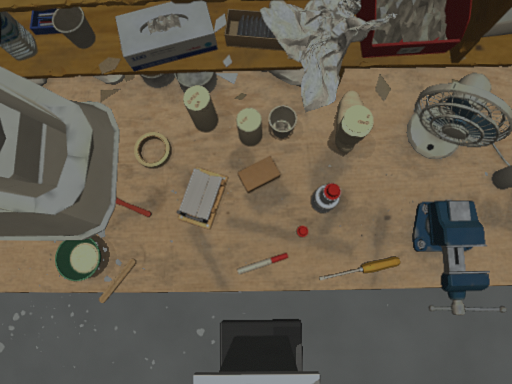

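The only standing mould is at scene (313,250) / top (327,195), with its red plug at scene (316,205). The small loose red plug at scene (269,272) / top (302,231) is the wrong size, and the cradle is at scene (205,210) / top (202,196). I'll confirm with enlarged crops.

Run:
```python
from h import *
a=cv2.imread("pics/s0.png");b=cv2.imread("pics/t0.png")
A=cv2.resize(a[170:290,165:340],None,fx=4,fy=4,interpolation=cv2.INTER_CUBIC)  # 700x480
cv2.imwrite("pics/s0c.png",A)
B=cv2.resize(b[155:245,170:350],None,fx=4.4,fy=4.4,interpolation=cv2.INTER_CUBIC)
cv2.imwrite("pics/t0c.png",B)
```

```text
(no output)
```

View pics/s0c.png

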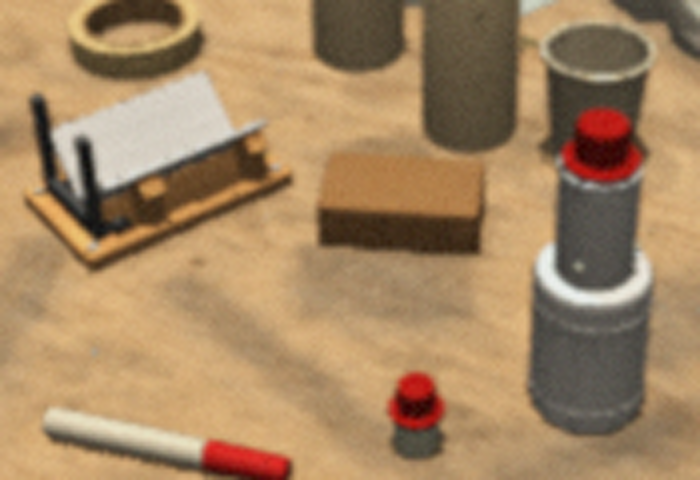

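View pics/t0c.png

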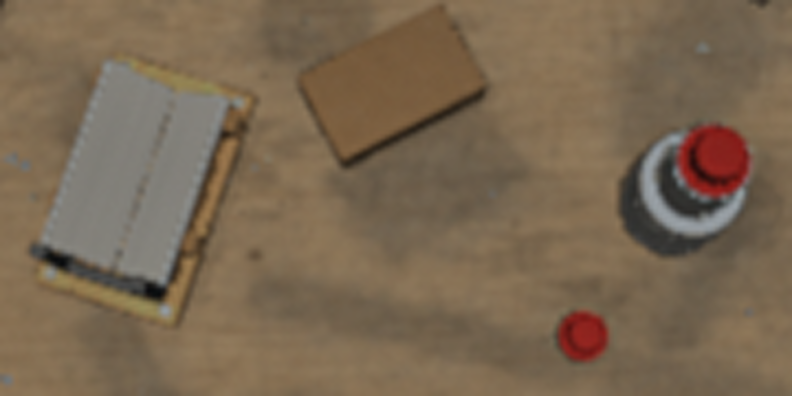

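The crops confirm it: a full-size mould with its large plug, while the loose plug is visibly smaller and has no mould. The cradle's fork arms point towards the robot. Next I fit the poses from both views.

Run:
```python
from h import *
from scipy.optimize import least_squares as ls
s=dict(np.load("pics/s0.npz"));t=dict(np.load("pics/t0.npz"))
st=lambda p:np.array([165+(p[0]+.5)/4-.5,170+(p[1]+.5)/4-.5])
tt=lambda p:np.array([170+(p[0]+.5)/4.4-.5,155+(p[1]+.5)/4.4-.5])
C=[(t,tt((38,250)),(-45,29.5,85)),(t,tt((156,292)),(-45,-29.5,85)),(t,tt((257,97)),(75,-46,12)),(t,tt((178,326)),(-75,-46,12)),
(t,tt((172,95)),(77,0,16.5)),(t,tt((108,60)),(77,37,53)),(t,tt((228,97)),(77,-37,53)),
(s,st((38,97)),(-45,29.5,85)),(s,st((83,140)),(-45,-29.5,85)),(s,st((93,268)),(-75,-46,12)),(s,st((26,196)),(-75,46,12)),(s,st((291,178)),(75,-46,12))]
def W(q,P):
    c,n=np.cos(q[2]),np.sin(q[2]);return [q[0]+c*P[0]-n*P[1],q[1]+n*P[0]+c*P[1],P[2]]
f=lambda q:np.concatenate([proj(c,W(q,P))[0]-uv for c,uv,P in C])
r=ls(f,[450,100,-.3],loss="soft_l1",x_scale=[1,1,.01]);print("cradle",r.x[:2],np.degrees(r.x[2]));print(r.fun.reshape(-1,2).round(1).tolist())
M=[(t,tt((722,153)),179),(t,tt((714,160)),157),(t,tt((692,185)),90),(s,st((603,124)),179),(s,st((593,270)),90)]
f=lambda q:np.concatenate([proj(c,[q[0],q[1],z])[0]-uv for c,uv,z in M])
m=ls(f,[450,-200]);print("mould",m.x,m.fun.reshape(-1,2).round(1).tolist())
# lamp: corner visible in both? front-lower rim, print rays
for z in(200,300,400,500):print(z,[atz(t,*p,z)[:2].round().tolist() for p in((118,130),(100,237),(60,237))],[atz(s,*p,z)[:2].round().tolist() for p in((178,30),(148,45),(35,38))])
for n,c,uv,z in(("block",t,(260,174),34),("pen",t,(263,264),8),("smallplug",t,(302,231),20)):print(n,atz(c,*uv,z).round())
```

```text
cradle [588.20685241 135.32730984] -16.808574318097108
[[1.7, -0.1], [-2.3, -3.1], [-1.7, 2.9], [-0.2, 4.9], [1.3, -2.2], [0.2, -1.1], [0.1, -2.0], [1.8, 0.7], [2.8, 0.2], [-3.4, 1.1], [-4.8, 1.6], [-2.0, -0.5]]
mould [ 582.97974312 -183.97737957] [[-0.4, 0.3], [-0.2, 0.5], [0.1, -0.3], [0.3, -0.0], [0.3, -0.3]]
200 [[726.0, 296.0], [486.0, 323.0], [487.0, 413.0]] [[1677.0, 1237.0], [1323.0, 1090.0], [1133.0, 1718.0]]
300 [[690.0, 255.0], [479.0, 279.0], [480.0, 357.0]] [[1252.0, 805.0], [988.0, 695.0], [847.0, 1162.0]]
400 [[653.0, 214.0], [473.0, 235.0], [474.0, 302.0]] [[826.0, 372.0], [654.0, 300.0], [562.0, 606.0]]
500 [[617.0, 174.0], [466.0, 191.0], [467.0, 247.0]] [[401.0, -60.0], [320.0, -94.0], [276.0, 50.0]]
block [655. -21.  34.]
pen [423. -24.   8.]
smallplug [ 505. -127.   20.]
```

Run:
```python
from h import *
from scipy.optimize import least_squares as ls
s=dict(np.load("pics/s0.npz"));t=dict(np.load("pics/t0.npz"))
st=lambda p:np.array([165+(p[0]+.5)/4-.5,170+(p[1]+.5)/4-.5])
tt=lambda p:np.array([170+(p[0]+.5)/4.4-.5,155+(p[1]+.5)/4.4-.5])
C=[(t,tt((38,250)),(-45,29.5,85)),(t,tt((156,292)),(-45,-29.5,85)),(t,tt((257,97)),(75,-46,12.01)),(t,tt((178,326)),(-75,-46,12.01)),
(t,tt((172,95)),(77,0,16.5)),(t,tt((108,60)),(77,37,53)),(t,tt((228,97)),(77,-37,53)),
(s,st((38,97)),(-45,29.5,85)),(s,st((83,140)),(-45,-29.5,85)),(s,st((93,268)),(-75,-46,12.01)),(s,st((26,196)),(-75,46,12.01)),(s,st((291,178)),(75,-46,12.01))]
def W(q,P):
    X=P[0]+(q[3] if P[2]==12.01 else 0)
    c,n=np.cos(q[2]),np.sin(q[2]);return [q[0]+c*X-n*P[1],q[1]+n*X+c*P[1],P[2]]
f=lambda q:np.concatenate([proj(c,W(q,P))[0]-uv for c,uv,P in C])
r=ls(f,[580,130,-.3,5],loss="soft_l1",x_scale=[1,1,.01,1]);print("cradle",r.x,np.degrees(r.x[2]));print(r.fun.reshape(-1,2).round(1).tolist())
# feasibility of tilts
def R(yaw,tilt): # tool z tilted from down toward yaw dir by tilt; y axis horizontal perpendicular
    h=np.array([np.cos(yaw),np.sin(yaw),0]);z=np.sin(tilt)*h+np.cos(tilt)*np.array([0,0,-1]);y=np.array([-np.sin(yaw),np.cos(yaw),0]);return np.c_[np.cross(y,z),y,z]
g=manip.tcp_to_grasp;Rd=np.radians
for yaw in(-17,0,-17+180):
  for tilt in(-45,-30,-15,0,15,30,45,60,75,90):
    o=R(Rd(yaw),Rd(tilt)); out=[]
    for P in((583,-184,138),(583,-184,250),(490,165,150),(490,165,62)):
        q=manip.ik(np.array(P)+g*o[:,2],o); out.append(None if q is None else np.round(q).astype(int).tolist())
    print(yaw,tilt,[x if i in(0,3) else x is not None for i,x in enumerate(out)])
```

```text
cradle [ 5.84073349e+02  1.37456340e+02 -3.18688887e-01  1.53331219e+01] -18.259528204190637
[[0.4, 1.2], [-3.8, -1.2], [-0.2, -0.3], [0.1, 1.1], [1.2, -0.5], [0.2, 0.3], [-0.1, 0.1], [0.0, 0.9], [0.4, 0.7], [-0.4, -1.0], [-1.0, -0.6], [1.3, -1.6]]
-17 -45 [[28, 62, -37, 55, 19, 114, 69], False, True, [13, 61, -47, 82, 10, 85, 42]]
-17 -30 [[32, 53, -38, 69, 20, 96, 68], True, True, [13, 52, -46, 92, 15, 72, 38]]
-17 -15 [[35, 43, -38, 83, 22, 77, 67], True, True, [12, 43, -46, 103, 23, 58, 30]]
-17 0 [[38, 35, -38, 97, 25, 57, 64], True, True, [13, 40, -54, 113, 43, 50, 9]]
-17 15 [[42, 29, -41, 110, 37, 37, 52], True, True, [14, 42, -65, 123, 71, 54, -21]]
-17 30 [[49, 29, -50, 123, 78, 26, 12], True, True, [-14, 31, -36, 133, 87, 43, -49]]
-17 45 [[56, 36, -60, 134, 126, 41, -31], True, True, [-14, 44, -51, 139, 100, 74, -70]]
-17 60 [[54, 48, -61, 144, 149, 69, -45], True, True, [-30, 53, -41, 143, 103, 92, -89]]
-17 75 [None, False, True, [-43, 65, -30, 142, 100, 106, -106]]
-17 90 [None, False, True, [-52, 76, -20, 137, 95, 114, -118]]
0 -45 [[21, 60, -30, 58, 23, 113, 84], Fal
[... 740 characters left out ...]
 [-37, 35, -20, 141, 103, 54, 102]]
163 -30 [[-14, 22, 32, 127, -72, 10, -25], True, True, [-59, 28, 23, 136, 88, 15, 127]]
163 -15 [[15, 23, -4, 112, 6, 30, -101], True, True, [-57, 28, 34, 128, -15, 18, -121]]
163 0 [[16, 30, -5, 99, 3, 52, -97], True, True, [-4, 32, -28, 114, 23, 40, -153]]
163 15 [[15, 38, -3, 85, 1, 72, -95], True, True, [-1, 37, -26, 104, 7, 53, -135]]
163 30 [[14, 47, -1, 71, -1, 91, -93], True, True, [1, 45, -25, 93, 0, 69, -127]]
163 45 [[13, 58, 2, 58, -4, 110, -92], False, True, [-1, 53, -19, 84, -9, 84, -120]]
163 60 [None, False, True, [-3, 61, -13, 75, -16, 98, -116]]
163 75 [None, False, True, [-4, 70, -8, 67, -23, 112, -114]]
163 90 [None, False, False, None]
```

```bash
cat >> h.py <<'E'
G=manip.tcp_to_grasp; CR=np.array([584.07,137.46,0]); YAW=np.radians(-18.26)
def R(yaw,tilt):
    tilt=np.radians(tilt);h=np.array([np.cos(yaw),np.sin(yaw),0]);z=np.sin(tilt)*h-np.cos(tilt)*np.array([0,0,1.]);y=np.array([-np.sin(yaw),np.cos(yaw),0]);return np.c_[np.cross(y,z),y,z]
def tcp(P,o): return np.array(P,float)+G*o[:,2]
def cw(P): 
    c,n=np.cos(YAW),np.sin(YAW);return CR+np.array([c*P[0]-n*P[1],n*P[0]+c*P[1],P[2]])
def st():
    s=manip.get_state();print("t",round(s["clock"],2),"tcp",np.round(s["tool_pos"],1),"F",np.round(s["ft_force"],1),"op",round(s["opening"],3),"gf",round(s["grasp_force"],1),"q",np.round(s["joint_positions"]).astype(int));return s
E
python3 - <<'E'
from h import *
st()
o=R(np.radians(-17.5),-30); m=np.array([583,-184,142.])
s=manip.get_state();manip.line_to(s["tool_pos"]+[0,0,60],feed=200)
manip.goto(tcp(m-110*o[:,2],o),o);st()
snap("wrist","w1")
manip.line_to(tcp(m,o),feed=120);st()
manip.close_gripper(60);st()
manip.line_to(tcp(m+[0,0,110],o),feed=150);st()
snap("scene","s2",(200,60,400,290),2.5)
E
```

```text
t 0.1 tcp [ 150.7 -606.1  226. ] F [ 0.8  0.1 -0.1] op 1.0 gf 0.0 q [70 25  1 90 -1 65 -4]
t 2.82 tcp [ 626.2 -199.1  221.3] F [-0.5 -0.2 -0.4] op 1.001 gf 0.0 q [ 28  54 -37  51  20 111  71]
t 3.93 tcp [ 574.6 -181.3  126.4] F [0.3 0.2 0.4] op 0.998 gf 0.0 q [ 32  53 -38  69  20  96  68]
t 4.78 tcp [ 574.1 -181.   125.7] F [ 1.   1.3 -0.3] op 0.449 gf 60.0 q [ 32  53 -38  69  20  96  68]
t 5.67 tcp [ 573.6 -181.3  234.6] F [-1.  -1.1 -5.8] op 0.445 gf 60.0 q [ 31  48 -39  62  18 107  69]
```

View pics/s2.png

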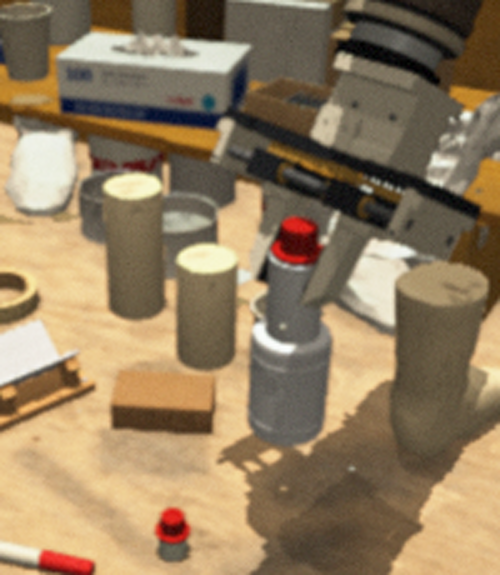

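The mould is held upright and clear of the bench, with the neck at (296,275) and the knob at (297,235) in the crop. Before laying it down I refine the cradle pose with a model overlay.

```bash
cat > ov.py <<'E'
from h import *
def overlay(c,x0,y0,x1,y1,k,pose,xo):
    im=cv2.resize(c["img"][y0:y1,x0:x1,::-1],None,fx=k,fy=k,interpolation=cv2.INTER_CUBIC)
    c0,n=np.cos(pose[2]),np.sin(pose[2]);w=lambda P:[pose[0]+c0*P[0]-n*P[1],pose[1]+n*P[0]+c0*P[1],P[2]]
    a,b=-75+xo,75+xo
    L=[[(a,-46,12),(b,-46,12),(b,46,12),(a,46,12),(a,-46,12)],[(-39,37,53),(-39,0,16.5),(-39,-37,53),(77,-37,53),(77,0,16.5),(77,37,53),(-39,37,53)]]
    for s in(1,-1):L.append([(-49,s*24.5,85),(-41,s*24.5,85),(-41,s*34.5,85),(-49,s*34.5,85),(-49,s*24.5,85),(-49,s*24.5,26)])
    for l in L:
        p=(proj(c,[w(P) for P in l])-[x0,y0]+.5)*k-.5
        cv2.polylines(im,[np.int32(p.round())],False,(255,255,0),1,cv2.LINE_AA)
    return im
E
python3 - <<'E'
from ov import *
s=dict(np.load("pics/s0.npz"));t=dict(np.load("pics/t0.npz"))
p=(584.07,137.46,-.3187)
A=overlay(t,174,162,234,232,8,p,15.3);B=overlay(s,168,185,243,238,8,p,15.3)
A=cv2.resize(A,None,fx=.85,fy=.85) if 0 else A
# stack: top crop 480x560 -> left ; scene saved separately smaller
B=cv2.resize(B,(320,226));C=np.zeros((560,800,3),np.uint8);C[:,:480]=A;C[:226,480:]=B
cv2.imwrite("pics/ov1.png",C)
E
```

```text
(no output)
```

View pics/ov1.png

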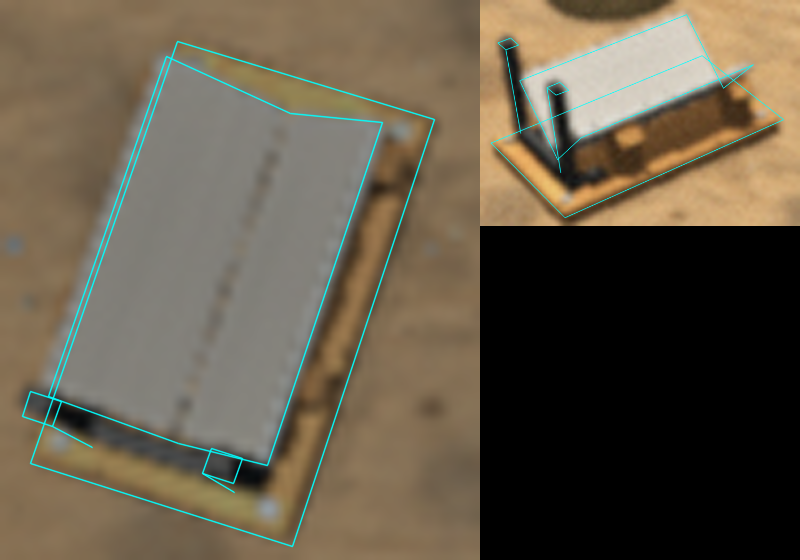

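The overlay fits fork, V and board to about 1 px; the V apex line sits about 0.5 px left of the model, so I shift the cradle 1 mm towards +y. Now I carry the mould over and tilt it.

```bash
sed -i 's/CR=np.array(\[584.07,137.46,0\])/CR=np.array([584.4,138.4,0])/' h.py
python3 - <<'E'
from h import *
m=np.array([583,-184,252.])
o=R(YAW,0); P=np.array([480,-20,270.]); manip.line_to(tcp(P,o),ori=o,feed=200); st()
P=cw((-88,0,210)); manip.line_to(tcp(P,o),ori=o,feed=150); st()
for T in(45,40,30):
    try:
        o=R(YAW,T); manip.line_to(tcp(P,o),ori=o,feed=20); print("tilt",T);break
    except manip.PlanningError as e: print(T,e)
st()
a=snap("scene","s3");b=snap("top","t3")
A=cv2.resize(a["img"][90:250,130:290],None,fx=2.5,fy=2.5,interpolation=cv2.INTER_CUBIC);B=cv2.resize(b["img"][120:280,130:290],None,fx=2.5,fy=2.5,interpolation=cv2.INTER_CUBIC)
cv2.imwrite("pics/st3.png",np.hstack([A,B])[:,:,::-1])
E
```

```text
t 6.8 tcp [480.4 -21.4 250.8] F [ 0.1 -0.  -5.8] op 0.448 gf 60.0 q [ 36  17 -49 105  14  65  54]
t 8.26 tcp [500.9 165.4 191.3] F [ 0.7  0.6 -4.9] op 0.449 gf 60.0 q [ 12  25 -48 104  22  61  27]
tilt 45
t 9.72 tcp [513.4 161.9 196.9] F [-0.2 -0.3 -4.9] op 0.448 gf 60.0 q [-19  16 -38 132  78  54 -43]
```

View pics/st3.png

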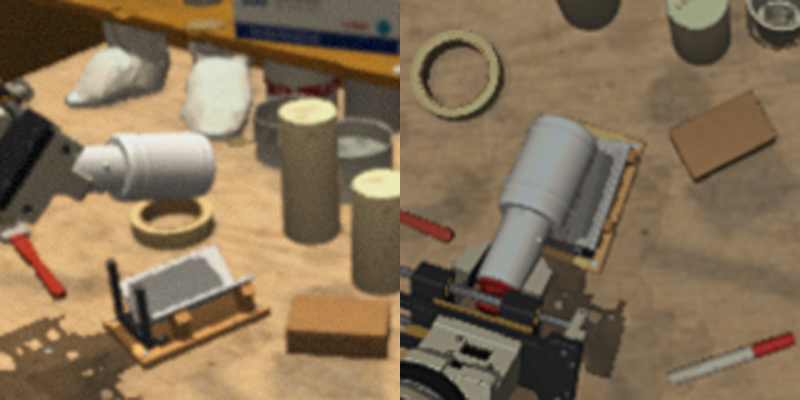

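Run:
```python
from h import *
from scipy.optimize import least_squares as ls
s=dict(np.load("pics/s3.npz"));t=dict(np.load("pics/t3.npz"))
sp=lambda x,y:np.array([130+(x+.5)/2.5-.5,90+(y+.5)/2.5-.5]);tp=lambda x,y:np.array([130+(x-400+.5)/2.5-.5,120+(y+.5)/2.5-.5])
g=cw((-88,0,210))
def pt(q,z): # point on axis at mould z; q=[dy,droop,yawerr]
    y=YAW+q[2];d=np.array([np.cos(y)*np.cos(q[1]),np.sin(y)*np.cos(q[1]),-np.sin(q[1])])
    return g+q[0]*np.array([-np.sin(YAW),np.cos(YAW),0])+d*(142-z)
O=[(s,sp(205,167),0),(s,sp(118,167),90),(t,tp(568,126),0),(t,tp(530,213),90)]
f=lambda q:np.concatenate([proj(c,pt(q,z))[0]-uv for c,uv,z in O])
r=ls(f,[0,.2,0],x_scale=[1,.01,.01]);print(r.x[0],np.degrees(r.x[1:]),r.fun.round(1))
for c in O:print([proj(c[0],pt((0,np.radians(d),0),c[2]))[0].round(1).tolist() for d in(0,15,30)],c[1].round(1))
```

```text
-0.5508960249706479 [13.85656411 -1.61817674] [-0.8 -1.7 -0.8  0.7  0.3  1.9 -0.4  2.2]
[[210.1, 140.6], [209.8, 155.3], [206.2, 169.6]] [211.7 156.5]
[[175.5, 151.7], [175.7, 157.3], [174.4, 163.0]] [176.9 156.5]
[[193.1, 166.0], [195.4, 172.0], [196.2, 181.0]] [196.9 170.1]
[[179.3, 205.3], [180.5, 207.0], [181.0, 210.0]] [181.7 204.9]
```

Droop is about 14°, so the mould did not slip in the pads. It is on the cradle axis within 1 mm and about 1.6° of yaw. I tilt it to level and lower it, watching the force.

Run:
```python
from h import *
o=R(YAW,60); P=cw((-88,0,210)); manip.line_to(tcp(P,o),ori=o,feed=15)
manip.line_to(tcp(cw((-88,0,112)),o),feed=100); manip.sleep(.2); f0=st()["ft_force"]
for z in(98,88,80,74,70,67,65,63,62,61,60):
    manip.line_to(tcp(cw((-88,0,z)),o),feed=40); manip.sleep(.1); s=manip.get_state(); d=np.array(s["ft_force"])-f0
    print(z,s["tool_pos"].round(1) if hasattr(s["tool_pos"],"round") else s["tool_pos"],d.round(1))
    if np.linalg.norm(d)>8: print("stop"); break
st()
a=snap("scene","s4");b=snap("top","t4")
A=cv2.resize(a["img"][130:250,130:290],None,fx=2.5,fy=2.5,interpolation=cv2.INTER_CUBIC);B=cv2.resize(b["img"][150:270,130:290],None,fx=2.5,fy=2.5,interpolation=cv2.INTER_CUBIC)
cv2.imwrite("pics/st4.png",np.hstack([A,B])[:,:,::-1])
```

```text
t 11.67 tcp [516.5 161.  103.2] F [ 0.3 -0.5 -4.6] op 0.447 gf 60.0 q [-34  41 -34 141  99  81 -83]
98 [516.3 160.9  88.5] [-0.7  0.2 -0.5]
88 [516.3 160.9  78.5] [-0.9  0.2 -0.4]
80 [516.3 160.9  70.5] [-1.2  0.4 -0.6]
74 [516.3 160.9  64.5] [-0.3  1.  -1.4]
70 [516.3 160.9  60.5] [ 0.2  0.8 -1.2]
67 [516.3 160.8  57.5] [ 0.3  0.4 -0.5]
65 [516.3 160.9  55.6] [-0.2  1.  -0.9]
63 [516.3 160.9  53.6] [0.6 0.5 0.6]
62 [516.5 161.1  52.8] [0.1 1.3 2.4]
61 [516.5 161.2  51.9] [0.3 3.9 5. ]
60 [516.5 161.3  51. ] [-1.7  5.1 11. ]
stop
t 16.07 tcp [516.5 161.3  51. ] F [-1.5  4.7  6.4] op 0.453 gf 60.0 q [-36  50 -31 141 103  84 -91]
```

View pics/st4.png

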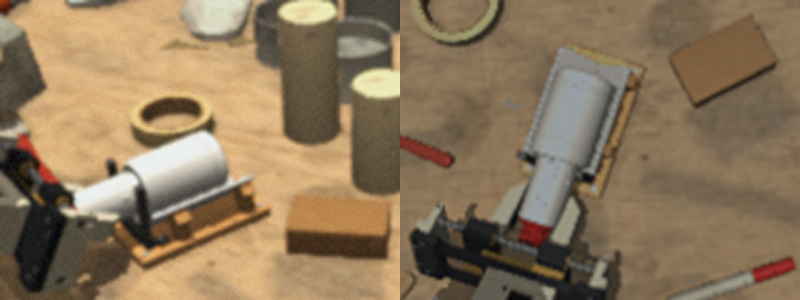

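The mould lies in the V with the neck between the fork arms (crop (148,200) and (555,185)) and the shoulder just behind them. I draw it gently against the fork for a reference, release it, and move to the knob, 27 mm outward of the grip.

Run:
```python
from h import *
h=np.array([np.cos(YAW),np.sin(YAW),0]);l=np.array([-h[1],h[0],0])
o=R(YAW,60); p=tcp(cw((-88,0,61)),o)+.7*l
manip.line_to(p,feed=20);manip.sleep(.15);f0=np.array(st()["ft_force"])
for k in range(1,18):
    q=p-k*h; manip.line_to(q,feed=20); manip.sleep(.08); f=np.array(manip.get_state()["ft_force"])
    print(k,round(f@h,1),round(f@l,1),f[2].round(1),end=" | ")
    if f@h>7: break
manip.line_to(q+.5*h,feed=20); manip.sleep(.1); s=st()
g1=np.array(s["tool_pos"])-G*np.array(s["orientation"])[:,2]; print("g1",g1.round(1))
np.save("g1.npy",g1)
manip.let_go(); print("rel"); st()
manip.line_to(np.array(s["tool_pos"])-100*o[:,2],feed=150)
o0=R(YAW,0); k=g1-27.7*h; k[2]=60
manip.line_to(tcp(k+[0,0,90],o0),ori=o0,feed=120); manip.sleep(.2); st(); print("knob",k.round(1))
w=snap("wrist","w5");t=snap("top","t5")
print("knob px in wrist",proj(w,k),"top",proj(t,k))
B=cv2.resize(t["img"][150:270,150:290],None,fx=2.5,fy=2.5,interpolation=cv2.INTER_CUBIC)
A=cv2.resize(w["img"],(400,300))
cv2.imwrite("pics/st5.png",np.hstack([A,B])[:,:,::-1])
```

```text
t 16.57 tcp [516.6 161.5  51.6] F [2.9 2.3 0.6] op 0.445 gf 60.0 q [-36  50 -31 141 103  84 -90]
1 1.9 4.0 -0.3 | 2 2.3 3.8 -0.2 | 3 3.5 5.0 0.5 | 4 8.7 5.3 -2.3 | t 18.25 tcp [513.4 162.7  51.7] F [5.2 2.8 0.5] op 0.446 gf 60.0 q [-36  50 -32 141 103  84 -91]
g1 [497.9 167.8  61.1]
rel
t 19.2 tcp [513.2 162.6  51.6] F [-0.2 -0.2 -0.2] op 1.001 gf 0.0 q [-36  50 -32 141 103  84 -91]
t 22.28 tcp [471.3 176.7 131.3] F [-0.3  0.3 -0. ] op 1.001 gf 0.0 q [ 15  31 -57 110  32  56  14]
knob [471.6 176.5  60. ]
knob px in wrist [[258.80989773 202.25406996]] top [[181.603222   245.42707091]]
```

View pics/st5.png

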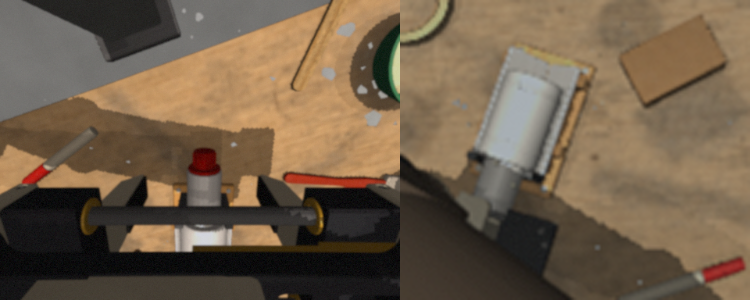

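The wrist view shows the knob at about (260,201), predicted (258.8,202.3), so the alignment is good and the mould stayed seated. I grip the knob and pull straight.

Run:
```python
from h import *
h=np.array([np.cos(YAW),np.sin(YAW),0]);l=np.array([-h[1],h[0],0])
o=R(YAW,0); k=np.load("g1.npy")-27.7*h; k[2]=60
p=tcp(k,o); manip.line_to(p,feed=80); manip.sleep(.2); st()
manip.close_gripper(60); manip.sleep(.2); f=np.array(st()["ft_force"]); print("F h,l",(f@h).round(1),(f@l).round(1))
for _ in range(4):
    f=np.array(manip.get_state()["ft_force"])
    if abs(f@l)<2 and abs(f[2])<2: break
    p=p+np.clip(f@l*.1,-.4,.4)*l+np.array([0,0,np.clip(f[2]*.1,-.4,.4)]); manip.line_to(p,feed=10); manip.sleep(.15)
print("p",p.round(2)); mx=0
for i in range(1,13):
    d=i*.5; manip.line_to(p-d*h,feed=10); manip.sleep(.08); s=manip.get_state(); f=np.array(s["ft_force"])
    print(d,round((p-np.array(s["tool_pos"]))@h,2),"F",round(f@h,1),round(f@l,1),round(f[2],1))
    mx=max(mx,f@h)
    if mx>9 and f@h<4: print("released");break
np.savez("pull.npz",p=p,d=d); st()
```

```text
t 23.86 tcp [471.8 176.5  41.5] F [-1.  -0.2 -0.6] op 1.003 gf 0.0 q [ 10  38 -51 115  41  47   7]
t 25.12 tcp [471.8 178.1  41.6] F [-0.9  5.4  0.3] op 0.271 gf 60.5 q [ 10  38 -51 115  41  47   7]
F h,l -2.6 4.9
p [472.09 178.03  41.66]
0.5 0.3 F -1.4 3.6 -0.4
1.0 0.39 F 2.7 3.7 -1.5
1.5 0.39 F 4.4 4.2 -2.2
2.0 0.42 F 5.1 3.8 -2.5
2.5 0.47 F 8.1 3.2 -2.6
3.0 0.51 F 8.3 4.0 -2.1
3.5 0.58 F 11.2 3.9 -3.1
4.0 0.66 F 12.4 3.4 -2.9
4.5 0.69 F 13.6 3.2 -3.6
5.0 1.25 F 12.9 2.9 -2.0
5.5 2.26 F 11.3 1.7 -0.8
6.0 2.32 F 12.4 2.8 -1.0
t 30.72 tcp [469.9 178.7  42.3] F [12.6 -1.2 -1. ] op 0.27 gf 60.8 q [  9  37 -51 115  41  46   6]
```

Run:
```python
from h import *
h=np.array([np.cos(YAW),np.sin(YAW),0]);l=np.array([-h[1],h[0],0])
z=np.load("pull.npz");p=z["p"];d=float(z["d"]);mx=0
while d<14:
    d+=.5; manip.line_to(p-d*h,feed=10); manip.sleep(.08); s=manip.get_state(); f=np.array(s["ft_force"]); a=(p-np.array(s["tool_pos"]))@h
    print(d,round(a,2),"F",round(f@h,1),round(f@l,1),round(f[2],1))
    if f@h<4: print("released");break
if f@h<4 and a<10.3:
    manip.line_to(p-10.4*h,feed=10); d=10.4
manip.sleep(.4); s=st(); print(((p-np.array(s["tool_pos"]))@h).round(2)); np.savez("pull.npz",p=p,d=d)
a=snap("scene","s6");w=snap("wrist","w6");kp=np.array(s["tool_pos"])+[0,0,G]
A=cv2.resize(a["img"][150:250,130:230],None,fx=4,fy=4,interpolation=cv2.INTER_CUBIC)
x,y=proj(w,kp)[0].astype(int);print(x,y);W=w["img"][max(y-50,0):y+50,x-50:x+50];W=cv2.resize(W,(400,400),interpolation=cv2.INTER_CUBIC)
cv2.imwrite("pics/st6.png",np.hstack([A,W])[:,:,::-1])
```

```text
6.5 2.35 F 14.4 3.0 -1.6
7.0 6.72 F 3.3 3.3 0.0
released
t 32.27 tcp [461.9 181.4  41.6] F [-0.5  4.2  0.8] op 0.266 gf 62.4 q [  9  37 -51 116  41  46   6]
10.74
259 253
```

View pics/st6.png

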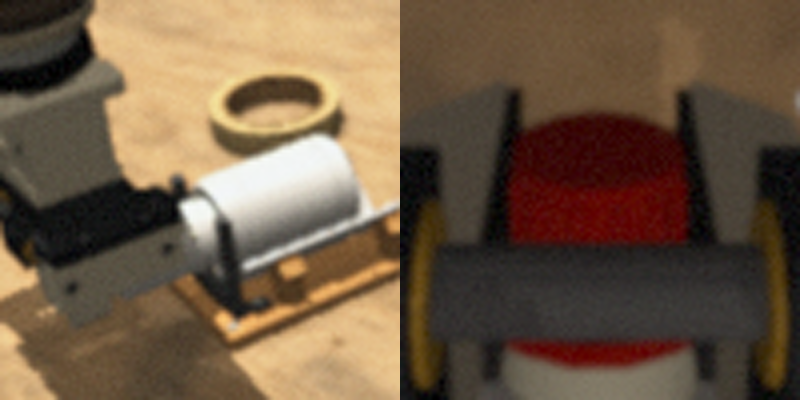

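Run:
```python
from h import *
w=dict(np.load("pics/w6.npz"));h=np.array([np.cos(YAW),np.sin(YAW),0])
s=manip.get_state();g=np.array(s["tool_pos"])+[0,0,G]
for n,dx,dz in(("end top",-10,13),("end bottom",-10,-13),("flange under top",14,19.5),("rim top",24,21)):
    for slip in(-3,0,3):print(n,slip,((proj(w,g+(.7+dx+slip)*h+[0,0,dz])[0]-[209,203]+.5)*4-.5).round())
```

```text
end top -3 [203. 171.]
end top 0 [203. 191.]
end top 3 [203. 211.]
end bottom -3 [202.  89.]
end bottom 0 [202. 106.]
end bottom 3 [202. 124.]
flange under top -3 [203. 356.]
flange under top 0 [203. 375.]
flange under top 3 [203. 394.]
rim top -3 [203. 426.]
rim top 0 [203. 445.]
rim top 3 [203. 463.]
```

The force dropped from 14.4 to 0 N, so the seal has let go. White skirt shows below the flange, and the knob sits in the pads where predicted (191 px against 188), so it did not slip. The plug is about 10.3 mm open, so I hand in.

```bash
python3 -c "
from h import *
st(); print(manip.job_done())"
```

```text
t 32.38 tcp [461.9 181.4  41.6] F [-0.5  3.2  1. ] op 0.27 gf 62.4 q [  9  37 -51 116  41  46   6]
the job is handed in; nothing more can be done
None
```

I handed the job in at 32 s: the mould lies in the cradle with its shoulder against the fork, the seal has let go, and the gripper is holding the plug by its knob about 10 mm open; the verdict was not shown to me.

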